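# Fit the blue mould on the badge press

## Task

Change the badge press over to the blue mould: first pull its die slide out by the black knob all the way to the end stop, so that the empty seat is clear of the press head. Then take the blue mould from the leather pad, slide it over the seat until it drops onto the locating pin hidden beneath it, and press it fully down against the ejector spring. Finish with the gripper still on the mould, holding it down flat on the seat so that I can turn the clamp screws, the slide still at its stop, and leave the red mould, mouse, mug and badge tray undisturbed.

Things in the scene. Friction and masses are not known exactly. Their poses are not given: they have to be found in the camera images.
- slide (a joint): travel of the press's die slide (m): 0 = pushed in, the empty seat right under the press head; grows as the slide is pulled out level along the press's -y (the direction from ram_axis to slide_knob) to its end stop at 0.110, the empty seat then clear of the head. Starts at 0 to 0.035, stays where it is left; about 6 N moves it
- slide_knob (a point): centre of the top of the slide's upright black knob, a cylinder 22 mm in diameter and 22 mm high on a thin stem 12 mm high; its top is 34 mm above the slide's plate and 82 mm above the desk. It is fixed to the slide, 105 mm farther out (-y) than the empty seat, and moves with it. Axes as seat
- seat (a point): centre of the empty seat on the slide: a flat round dark steel face, 68 mm across, 51 mm above the desk; moves with the slide. z up, -y the way the slide pulls out, x from the robot's side towards the press's column. The locating pin stands at its centre. On its y line, 49 mm to either side, are two brass clamp screws 14 mm across, 11 mm higher than the seat face, their dogs turned aside
- pin_top (a point): centre of the top of the upright steel locating pin in the middle of the seat: 12 mm in diameter, 13 mm high above the seat face, bevelled to 9 mm over its last 2.5 mm. Moves with the slide
- ejector (a joint): how far the brass ejector ring round the pin (48 mm across, 20 mm hole) is pressed down (m): 0 = up, its top 5 mm above the seat face; 0.005 = flush with it. Its spring pushes up with 5 N at 0 and 13 N at 0.005, more than the mould weighs, so the mould springs up again when it is let go
- black_mould (a point): centre of the top of the black mould already fitted on the slide, 110 mm from the pin on the side of the head (+y); 64 mm across, its top 31 mm above the seat face. It belongs to the slide; leave it
- blue_mould: the mould to fit, loose, upright on the leather pad: round aluminium foot 64 mm in diameter and 14 mm high, above it a round body 50 mm in diameter up to 40 mm, its upper 20 mm blue, the top dished. 0.2 to 0.34 kg. Origin: centre of its flat underside, z up. In the underside, on its axis, is a bore 15 mm in diameter, 14 mm deep, for the pin; any turn about its axis will do
- red_mould: a mould for small badges, loose on the pad, about 110 mm from the blue one on either side: foot 64 mm in diameter and 14 mm high, body 36 mm in diameter up to 40 mm, red top. Not to be disturbed. Origin: centre of its underside
- press: the green cast badge press, fixed to the desk: base 320 mm long (its y) by 180 mm, column 255 mm high on the side away from the robot, head arm 64 mm wide at 195 to 255 mm height reaching over the slideway, lever standing up and leaning away from the robot, up to 365 mm. Origin: on the desk under the ram's axis; turned up to 0.25 rad either way
- ram_axis (a point): centre of the underside of the press head's upper die (62 mm in diameter), 106 mm above the desk; the head and the column stand over this point and to its +x side
- pad: tan leather pad, 210 x 250 x 3 mm, fixed; the two loose moulds stand on it. Origin: centre of its underside
- mouse: white computer mouse, 108 x 60 x 32 mm, loose; not to be disturbed. Origin: centre of its underside
- mug: white mug, 80 mm across and 92 mm high, loose; not to be disturbed. Origin: centre of its underside
- badge_tray: low wooden tray of badges, 120 x 170 x 28 mm, loose; not to be disturbed. Origin: centre of its underside

How it is judged:
By the outcome, as a careful person would: the job done as asked, in the order asked, and still so for the second after the job is handed in, while the arm keeps its last pose, push and grip.
It also fails if it takes over 48 s, if anything falls off the work surface, if the arm or the gripper's body presses on something with over 40 N, if the wrist force passes 120 N, or if a joint passes its speed limit or range.

## Robot

A 6-joint arm with a two-finger parallel gripper is mounted at the origin on the work surface. World frame = base frame: x ahead of the robot, y to its left, z up, the work surface at z = 0. Lengths are in m, angles in degrees, forces in N, time in s.
With the tool pointing down it reaches from about 0.3 to 0.75 m from the base axis. Payload 8.5 kg.
Tool frame: the origin (TCP) lies at the very end of the fingers, on their centre line; the grasp point (between the pads) lies 19 mm behind it (env.hold_point_z is the distance from the TCP to the grasp point, in m); z points along the fingers, y is the line along which they close (so a half turn about z gives the same grasp; the last joint's range is limited). The gripper opens to 85 mm and grips with 20 to 120 N. Pads are 22 mm wide; open, the fingers measure 114 mm over their backs; the gripper's body (76 mm by 85 mm) begins 54 mm behind the grasp point. The pads swing forward as they close: fully open they stand 13 mm farther back than shut.
Start: joints at [-82.065, 21.807, 74.336, -0, 83.858, -12.336], TCP at [0.191, -0.516, 0.231] pointing down, gripper open.
Joint ranges: [-178.18, 178.18], [-50.72, 133.34], [12.68, 142.11], [-81.47, 261.47], [9.98, 163.14], [-165.26, 165.26]. Speed limits (degrees/s): [136.94, 136.94, 180, 180, 180, 180].

## Interface

Orientations are given as a 3x3 rotation matrix whose columns are the frame's x, y, z axes.
In Python, from rig import env, optics gives the robot as it stands.
- The arm moves only by the shell command python3 -m jog 'ROWS' [OPENING] [FORCE]. ROWS is JSON, a list of rows, each an object with "linear": the shift along the tool's x, y, z in units of 40 mm (1.0 is 40 mm), a list of three; "roll": the turn about the tool's z in units of 5 degrees (1.0 is 5 degrees). A call has 1 to 12 rows; each row shifts and turns the commanded pose from where the row before left it, along the tool's axes as they then stand; what a row does not reach is not made up. A row lasts 1/12 s, in which the tool goes at most 41.7 mm and 7.16 degrees, less where a joint would pass 70% of its speed; a pose out of reach is approached as far as the arm can. A call is refused whole if a number of a shift passes 1 or a number of a turn 1, either way. A call with a gripper value outside its range is refused whole. OPENING is the opening, from -1 (shut) to 1 (fully open), set as the call begins (- or left out, the last holds). The fingers move at their own pace and stop on an object; FORCE is the grip in N (left out, the last holds). Time passes only in rows, so rows that do not move let the fingers close. It gives the time, the measured TCP pose, the force, the opening and the grip force at its end, in the units of the state.
- env.observe(): the state, without advancing time (a new reading comes with each control period).
- optics.get_image(name): name is "scene" or "top" or "wrist"; returns the picture (420x560x3 uint8, red, green, blue); there is no depth.
- optics.calibration(name): a dict with "fov_y" (degrees; the focal length in pixels is half the picture's height over the tangent of half this angle, whatever the lens; pixels are square), "cx", "cy" (the principal point, pixels), "T" (4x4, takes a point from camera to world coordinates). Camera axes: x right, y down, z forward; pixel columns grow to the right and rows downward; lengths in m; the calibration is good to about 2 mm. A picture is of the moment at which its call begins: read the wrist's pose just before it. calibration takes no time and is no camera call; for the wrist camera it gives the pose at the moment of the call.
- env.close_job(): hands the job in; it is judged then, once.
The state is a dict: "time_s": time; "q": joint angles; "qvel": joint speeds; "joint_efforts": joint torques, N m; "position": TCP position; "tool_rot": TCP orientation; "ft_force": force on the tool from outside, world axes, zero at the start; "wrist_torque": the same for the moment, N m; "grip_width": finger opening in m; "gripper_force": force on a finger pad.
Only numpy, scipy, OpenCV 4.12 (cv2) and the standard library are available. Lean on these libraries where they do the work, as an engineer would, in place of code of your own. Each camera call takes 0.05 s, during which the arm holds its last target. There are 200 camera calls.

## Working session

There is one attempt and no reset: what is moved stays moved. The work goes in short steps, Python scripts to look and compute and a shell command to move; the robot and the scene stay as the last step left them, time stands still between calls to the robot, and variables do not carry over. Pictures are saved under pics/ and viewed, at most 10 in all, crops included, and the job is handed in when it is done.

```bash
mkdir -p pics; ls
python3 - <<'E'
from rig import env,optics
import cv2,numpy as np
for n in ["scene","top"]:
    cv2.imwrite(f"pics/{n}0.png",optics.get_image(n)[:,:,::-1])
    c=optics.calibration(n);print(n,c["fov_y"],c["cx"],c["cy"],np.round(c["T"],4).tolist(),[k for k in c])
s=env.observe();print(s["time_s"],np.round(s["position"],4),np.round(s["tool_rot"],3).tolist(),s["ft_force"],s["grip_width"],env.hold_point_z)
E
```

```text
pics
scene 46.236609336328165 280.3565070005717 206.49419280868094 [[-0.7329, 0.4355, -0.5227, 1.1379], [0.6803, 0.478, -0.5557, 0.6342], [0.0079, -0.7628, -0.6466, 0.8021], [0.0, 0.0, 0.0, 1.0]] ['fov_y', 'cx', 'cy', 'T']
top 42.453659864316336 283.3944720787029 205.18338641145553 [[-0.022, -0.9928, 0.118, 0.4157], [-0.9997, 0.0235, 0.0115, 0.0056], [-0.0142, -0.1177, -0.993, 1.346], [0.0, 0.0, 0.0, 1.0]] ['fov_y', 'cx', 'cy', 'T']
0.1 [ 0.1905 -0.5157  0.2308] [[0.938, 0.347, -0.0], [0.347, -0.938, 0.001], [0.0, -0.001, -1.0]] [0.18023439 0.47783337 0.22058552] 0.08515443579071454 0.0187
```

View pics/top0.png

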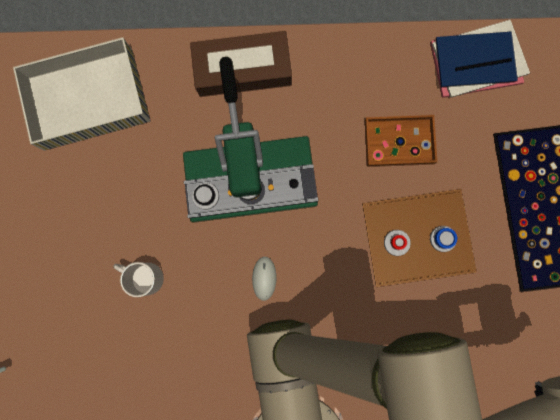

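View pics/scene0.png

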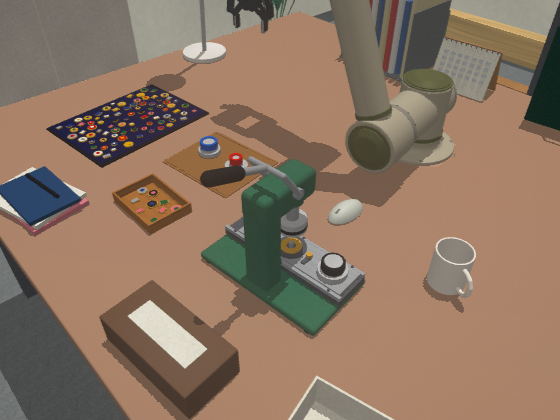

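The top view shows the knob near (293,184), the black mould at (205,195), the blue mould at (445,239) and the red at (398,242). I'll enlarge it to read them more closely.

```bash
cat > h.py <<'E'
import numpy as np,cv2
from rig import env,optics
def ray(c,uv):
    f=210/np.tan(np.radians(c["fov_y"]/2)); T=np.array(c["T"])
    d=T[:3,:3]@np.array([(uv[0]-c["cx"])/f,(uv[1]-c["cy"])/f,1]); return T[:3,3],d
def at_z(c,uv,z):
    o,d=ray(c,uv); return o+d*(z-o[2])/d[2]
def proj(c,p):
    f=210/np.tan(np.radians(c["fov_y"]/2)); T=np.array(c["T"])
    q=T[:3,:3].T@(np.array(p)-T[:3,3]); return np.array([c["cx"]+f*q[0]/q[2],c["cy"]+f*q[1]/q[2]])
E
python3 - <<'E'
import cv2,numpy as np
im=cv2.imread("pics/top0.png")
a=cv2.resize(im[130:225,180:320],(800,543),interpolation=cv2.INTER_CUBIC)
cv2.imwrite("pics/c1.png",a)
b=cv2.resize(im[185:290,360:480],(686,600),interpolation=cv2.INTER_CUBIC)
cv2.imwrite("pics/c2.png",b)
E
```

```text
(no output)
```

View pics/c1.png

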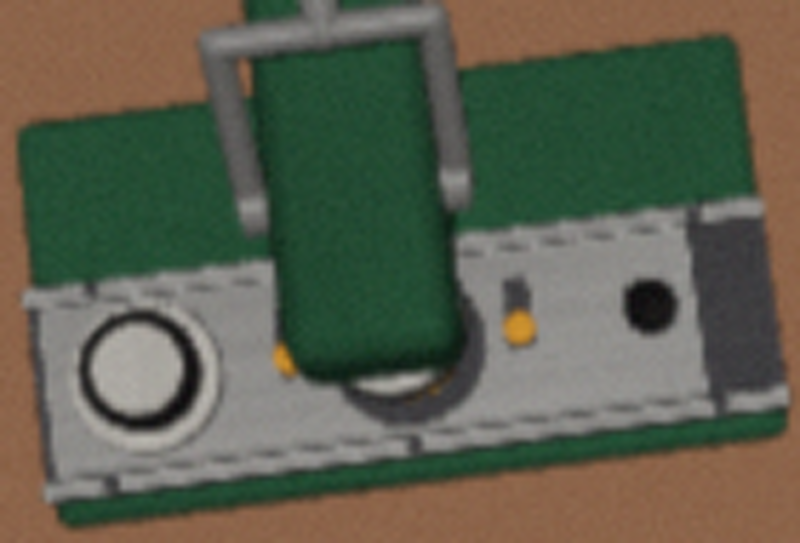

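View pics/c2.png

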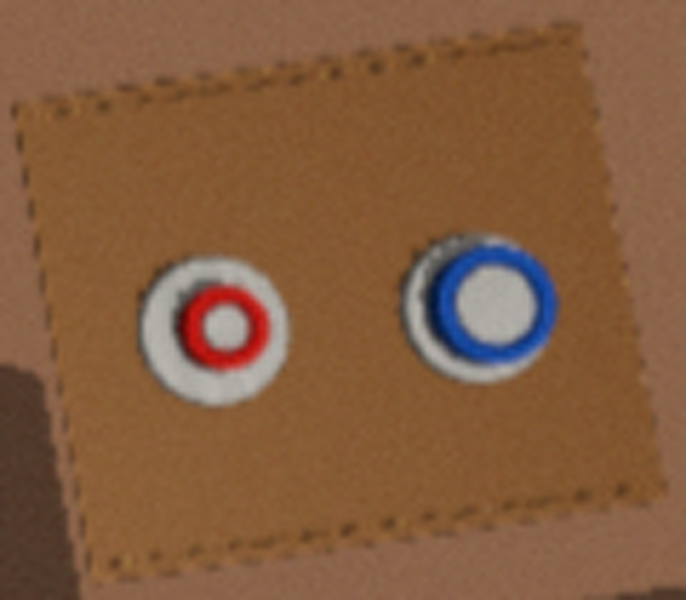

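The crops put the knob top at (650,306), the black mould top at (139,370), the base's upper corners at (22,130) and (737,38), and the blue mould top at (495,305).

Run:
```python
from h import *
c=optics.calibration("top")
u=lambda a,o,s:(np.array(a)+.5)/s-.5+np.array(o)
A=lambda a:u(a,(180,130),800/140); B=lambda a:u(a,(360,185),600/105)
k=at_z(c,A((650,306)),.082);m=at_z(c,A((139,370)),.082)
d=k-m;print("knob",k,"black",m,"dist .215:",np.linalg.norm(d));d/=np.linalg.norm(d)
print("out dir",d,"yaw",np.degrees(np.arctan2(d[0],-d[1])))
x=np.array([-d[1],d[0],0]);print("x",x)
s0=k-d*.105;print("seat now",s0[:2])
# base far -y edge corners -> press centre; base right corners
r=at_z(c,A((737,38)),.02);l=at_z(c,A((22,130)),.02);print("base len",np.linalg.norm(r-l),"mid",(r+l)/2)
mid=(r+l)/2
print("press-y centre offset of seat along out:",(s0-mid)@d)
print("blue",at_z(c,B((495,305)),.043),"red",at_z(c,B((225,327)),.043))
S=env.observe();R=np.array(S["tool_rot"]);print("knob rel tool",R.T@(k-S["position"])*25, np.degrees(np.arctan2(R[1,0],R[0,0])))
```

```text
knob [ 0.61787215 -0.00445677  0.082     ] black [0.59620207 0.20759429 0.082     ] dist .215: 0.2131554511676726
out dir [ 0.10166327 -0.99481887  0.        ] yaw 5.834956890337382
x [0.99481887 0.10166327 0.        ]
seat now [0.60719751 0.09999921]
base len 0.3161241685968477 mid [0.72914775 0.11122354 0.02      ]
press-y centre offset of seat along out: -0.0012316863958103264
blue [ 0.48213186 -0.36823218  0.043     ] red [ 0.47547528 -0.25477429  0.043     ]
knob rel tool [14.44873122 -8.28247149  3.73430095] 20.273455034981023
```

```bash
R='{"linear":[0.86,-0.49,0.05]}'; python3 -m jog '[{"linear":[0.86,-0.49,0.05]},{"linear":[0.86,-0.49,0.05]},{"linear":[0.86,-0.49,0.05]},{"linear":[0.86,-0.49,0.05]},{"linear":[0.86,-0.49,0.05]},{"linear":[0.86,-0.49,0.05]},{"linear":[0.86,-0.49,0.05]},{"linear":[0.86,-0.49,0.05]},{"linear":[0.86,-0.49,0.05]},{"linear":[0.86,-0.49,0.05]},{"linear":[0.86,-0.49,0.05]},{"linear":[0.86,-0.49,0.05]}]' 1; python3 -m jog '[{"linear":[0.86,-0.49,0]},{"linear":[0.86,-0.49,0]},{"linear":[0.8,-0.45,0]},{"linear":[0.5,-0.25,0]},{"linear":[0,0,0],"roll":1},{"linear":[0,0,0],"roll":1},{"linear":[0,0,0],"roll":0.9},{"linear":[0,0,0]},{"linear":[0,0,0]}]'
cat >> h.py <<'E'
def snap(n):
    c=optics.calibration("wrist");im=optics.get_image("wrist")[:,:,::-1];cv2.imwrite(f"pics/{n}.png",im)
    np.save(f"pics/{n}.npy",c,allow_pickle=True);return c
def rel(p):
    S=env.observe();R=np.array(S["tool_rot"]);return np.round(R.T@(np.array(p)-S["position"])/.04,3)
E
python3 - <<'E'
from h import *
c=snap("w1");print(c["fov_y"],c["cx"],c["cy"],np.round(c["T"],3).tolist());print(env.observe()["position"],rel([.6179,-.0045,.082]))
print("knob pred px",proj(c,[.6179,-.0045,.082]))
E
```

```text
66.94504704676373 279.8932281352307 209.74963988549584 [[0.346, -0.894, -0.283, 0.262], [-0.938, -0.331, -0.103, -0.49], [-0.001, 0.301, -0.954, 0.374], [0.0, 0.0, 0.0, 1.0]]
[ 0.19052152 -0.5156935   0.23086801] [14.449 -8.283  3.734]
knob pred px [ -545.46210899 -1202.37237124]invalid input
invalid input
```

View pics/w1.png

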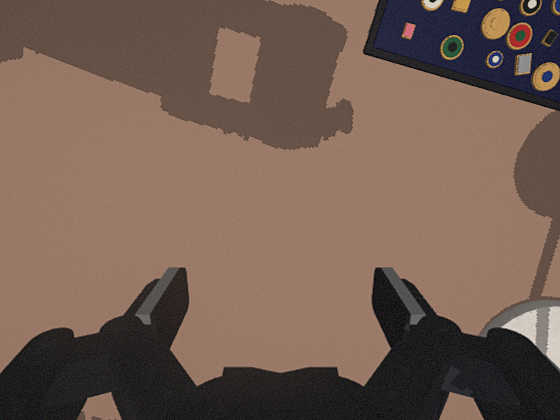

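The jog was refused and the arm has not moved, so this picture shows only bare desk and the fingers. Every row probably needs both keys, so I'll test that with one short row.

```bash
python3 -m jog '[{"linear":[0.86,-0.49,0.05],"roll":0}]' 1
```

```text
time_s: 0.23
position: [0.2135, -0.4889, 0.2286]
tool_rot: [[0.94, 0.342, -0.001], [0.342, -0.94, -0.001], [-0.001, 0.001, -1.0]]
ft_force: [-0.0, -1.2, -0.1]
grip_width: 0.0856
gripper_force: 0.0
```

```bash
python3 -m jog '[{"linear":[0.86,-0.49,0],"roll":0},{"linear":[0.86,-0.49,0],"roll":0},{"linear":[0.86,-0.49,0],"roll":0},{"linear":[0.86,-0.49,0],"roll":0},{"linear":[0.86,-0.49,0],"roll":0},{"linear":[0.86,-0.49,0],"roll":0},{"linear":[0.86,-0.49,0],"roll":0},{"linear":[0.86,-0.49,0],"roll":0},{"linear":[0.86,-0.49,0],"roll":0},{"linear":[0.86,-0.49,0],"roll":0},{"linear":[0.86,-0.49,0],"roll":0}]' && python3 -m jog '[{"linear":[0.86,-0.49,0],"roll":0},{"linear":[0.86,-0.49,0],"roll":0},{"linear":[0.5,-0.3,0],"roll":0},{"linear":[0.3,-0.2,0],"roll":0},{"linear":[0,0,0],"roll":1},{"linear":[0,0,0],"roll":1},{"linear":[0,0,0],"roll":0.9},{"linear":[0,0,0],"roll":0},{"linear":[0,0,0],"roll":0}]'
python3 - <<'E'
from h import *
c=snap("w2");print(env.observe()["position"],rel([.6179,-.0045,.082]))
print("knob pred px",proj(c,[.6179,-.0045,.082]))
E
```

```text
time_s: 1.15
position: [0.4972, -0.1504, 0.2292]
tool_rot: [[0.938, 0.347, -0.0], [0.347, -0.938, 0.0], [-0.0, -0.0, -1.0]]
ft_force: [0.3, -1.0, 0.2]
grip_width: 0.0855
gripper_force: 0.0
time_s: 1.9
position: [0.5701, -0.0623, 0.2293]
tool_rot: [[0.995, 0.102, -0.0], [0.102, -0.995, -0.0], [-0.0, 0.0, -1.0]]
ft_force: [-0.1, 0.0, -0.3]
grip_width: 0.0852
gripper_force: 0.0
[ 0.57010395 -0.06224557  0.2292746 ] [ 1.338 -1.314  3.682]
knob pred px [220.5237019 135.6601584]
```

View pics/w2.png

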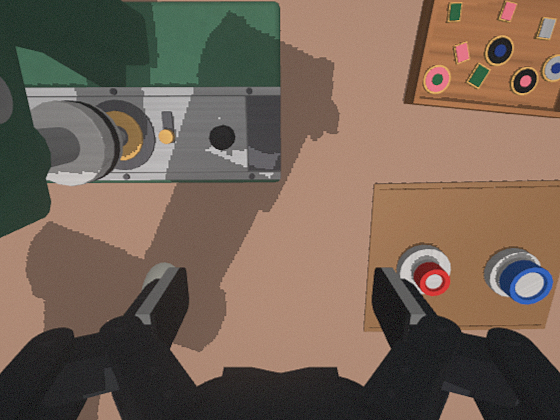

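The knob is at (221,136), as predicted, and the slide edges lie level in the image, so the yaw is right. Next I move over the knob and descend.

```bash
python3 -m jog '[{"linear":[0.45,-0.44,0],"roll":0},{"linear":[0.45,-0.44,0],"roll":0},{"linear":[0.44,-0.43,0],"roll":0},{"linear":[0,0,0.7],"roll":0},{"linear":[0,0,0.7],"roll":0},{"linear":[0,0,0.7],"roll":0},{"linear":[0,0,0.7],"roll":0},{"linear":[0,0,0.7],"roll":0},{"linear":[0,0,0.5],"roll":0},{"linear":[0,0,0.3],"roll":0},{"linear":[0,0,0],"roll":0}]' && python3 -m jog '[{"linear":[0,0,0],"roll":0},{"linear":[0,0,0],"roll":0},{"linear":[0,0,0],"roll":0},{"linear":[0,0,0],"roll":0},{"linear":[0,0,0],"roll":0},{"linear":[0,0,0],"roll":0},{"linear":[0,0,0],"roll":0},{"linear":[0,0,0],"roll":0},{"linear":[0,0,0],"roll":0}]' -1 40
```

```text
time_s: 2.87
position: [0.6169, -0.0044, 0.0545]
tool_rot: [[0.995, 0.102, -0.005], [0.102, -0.995, 0.001], [-0.005, -0.002, -1.0]]
ft_force: [0.7, -0.6, -0.5]
grip_width: 0.0854
gripper_force: 0.0
time_s: 3.62
position: [0.6187, -0.0042, 0.0582]
tool_rot: [[0.995, 0.101, 0.001], [0.101, -0.995, -0.0], [0.001, 0.0, -1.0]]
ft_force: [-2.1, -0.1, 5.4]
grip_width: 0.0207
gripper_force: 39.1
```

```bash
python3 -m jog '[{"linear":[0,0.1,0],"roll":0},{"linear":[0,0.2,0],"roll":0},{"linear":[0,0.2,0],"roll":0},{"linear":[0,0.25,0],"roll":0},{"linear":[0,0.25,0],"roll":0},{"linear":[0,0.25,0],"roll":0},{"linear":[0,0.25,0],"roll":0},{"linear":[0,0.2,0],"roll":0},{"linear":[0,0.15,0],"roll":0},{"linear":[0,0.1,0],"roll":0},{"linear":[0,0.1,0],"roll":0},{"linear":[0,0,0],"roll":0}]'
```

```text
time_s: 4.62
position: [0.6273, -0.0858, 0.0582]
tool_rot: [[0.995, 0.1, 0.002], [0.1, -0.995, 0.001], [0.002, -0.0, -1.0]]
ft_force: [0.2, 1.9, 5.0]
grip_width: 0.0207
gripper_force: 39.2
```

```bash
python3 -m jog '[{"linear":[0,0.1,0],"roll":0},{"linear":[0,0.1,0],"roll":0},{"linear":[0,0.1,0],"roll":0},{"linear":[0,0.1,0],"roll":0},{"linear":[0,0.1,0],"roll":0},{"linear":[0,0.05,0],"roll":0},{"linear":[0,0.05,0],"roll":0},{"linear":[0,0,0],"roll":0}]'; python3 -m jog '[{"linear":[0,0.05,0],"roll":0},{"linear":[0,0.05,0],"roll":0},{"linear":[0,0,0],"roll":0},{"linear":[0,0,0],"roll":0}]'
```

```text
time_s: 5.28
position: [0.6298, -0.1091, 0.0582]
tool_rot: [[0.995, 0.101, 0.002], [0.101, -0.995, 0.001], [0.002, -0.001, -1.0]]
ft_force: [1.9, 4.9, 5.1]
grip_width: 0.0207
gripper_force: 39.3
time_s: 5.62
position: [0.6301, -0.1119, 0.0582]
tool_rot: [[0.995, 0.101, 0.002], [0.101, -0.995, 0.003], [0.002, -0.002, -1.0]]
ft_force: [0.8, 9.9, 6.4]
grip_width: 0.0206
gripper_force: 39.6
```

```bash
python3 -m jog '[{"linear":[0,0.05,0],"roll":0},{"linear":[0,0.05,0],"roll":0},{"linear":[0,0,0],"roll":0},{"linear":[0,0,0],"roll":0}]';  python3 -m jog '[{"linear":[0,0.05,0],"roll":0},{"linear":[0,0.05,0],"roll":0},{"linear":[0,0,0],"roll":0},{"linear":[0,0,0],"roll":0}]'
```

```text
time_s: 5.95
position: [0.63, -0.112, 0.0581]
tool_rot: [[0.995, 0.102, 0.0], [0.102, -0.995, 0.009], [0.001, -0.009, -1.0]]
ft_force: [1.0, 25.3, 10.0]
grip_width: 0.0203
gripper_force: 40.4
time_s: 6.28
position: [0.63, -0.112, 0.058]
tool_rot: [[0.995, 0.104, -0.001], [0.104, -0.995, 0.015], [0.0, -0.015, -1.0]]
ft_force: [-0.2, 41.7, 13.2]
grip_width: 0.0206
gripper_force: 41.8
```

At the end stop: travel was 108 mm and the force rose to 42 N with no further motion. I'll relax, release, lift and look at the seat.

```bash
python3 -m jog '[{"linear":[0,-0.11,0],"roll":0},{"linear":[0,-0.11,0],"roll":0},{"linear":[0,0,0],"roll":0},{"linear":[0,0,0],"roll":0}]'; python3 -m jog '[{"linear":[0,0,0],"roll":0},{"linear":[0,0,0],"roll":0},{"linear":[0,0,0],"roll":0},{"linear":[0,0,0],"roll":0},{"linear":[0,0,0],"roll":0},{"linear":[0,0,0],"roll":0},{"linear":[0,0,-0.3],"roll":0},{"linear":[0,0,-0.6],"roll":0},{"linear":[0,0,-0.9],"roll":0},{"linear":[0,0,-0.9],"roll":0},{"linear":[0,0,-0.9],"roll":0},{"linear":[0,0,-0.6],"roll":0}]' 1; python3 -m jog '[{"linear":[-0.25,-0.66,0],"roll":0},{"linear":[-0.25,-0.66,0],"roll":0},{"linear":[-0.25,-0.66,0],"roll":0},{"linear":[-0.25,-0.65,0],"roll":0},{"linear":[0,0,0],"roll":0},{"linear":[0,0,0],"roll":0},{"linear":[0,0,0],"roll":0}]'
python3 - <<'E'
from h import *
c=snap("w3")
for p in ([.6193,-.0075,.064],[.63,-.112,.082]): print(proj(c,p))
im=cv2.imread("pics/w3.png");cv2.imwrite("pics/c3.png",cv2.resize(im[60:240,150:390],(800,600),interpolation=cv2.INTER_CUBIC))
E
```

```text
time_s: 6.62
position: [0.6301, -0.1118, 0.0581]
tool_rot: [[0.995, 0.101, 0.002], [0.101, -0.995, 0.002], [0.002, -0.001, -1.0]]
ft_force: [2.5, 8.6, 6.7]
grip_width: 0.0208
gripper_force: 40.5
time_s: 7.62
position: [0.6298, -0.1131, 0.2293]
tool_rot: [[0.995, 0.1, 0.004], [0.1, -0.995, -0.002], [0.004, 0.002, -1.0]]
ft_force: [1.3, -0.1, 0.6]
grip_width: 0.0855
gripper_force: 0.0
time_s: 8.2
position: [0.5793, -0.0127, 0.2254]
tool_rot: [[0.995, 0.101, 0.0], [0.101, -0.995, -0.0], [0.0, 0.0, -1.0]]
ft_force: [-0.1, -0.4, 0.5]
grip_width: 0.0853
gripper_force: 0.0
[278.12899214 148.84032667]
[395.59905976 151.04898145]
```

View pics/c3.png

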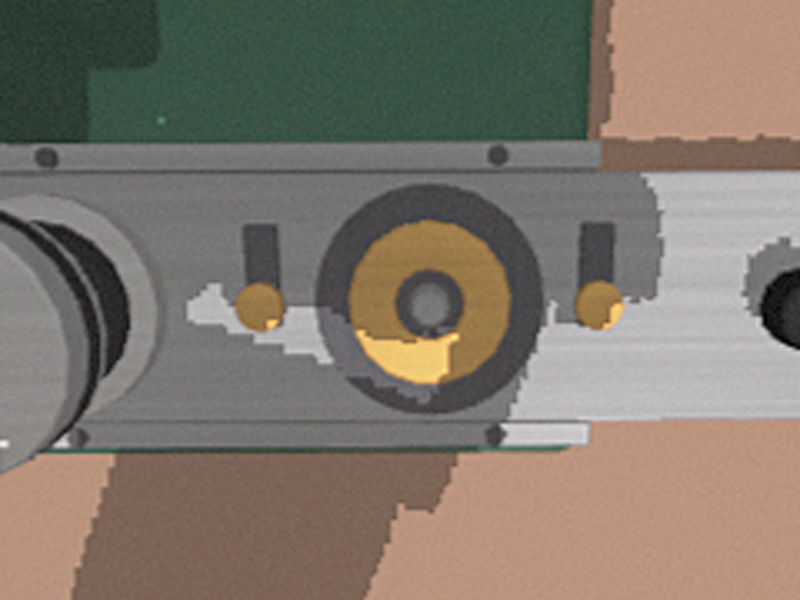

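Seen in the crop: the seat circle is centred at (430,298.5), the ejector ring at (429.5,301.5), the pin top at about (430,304), and the screws at (260,307) and (599,305).

Run:
```python
from h import *
c=np.load("pics/w3.npy",allow_pickle=True).item()
A=lambda a:(np.array(a)+.5)/(800/240)-.5+np.array((150,60))
for n,a,z in [("seat",(430,298.5),.051),("ring",(429.5,301.5),.056),("pin",(430,304),.064),("s1",(260,307),.062),("s2",(599,305),.062)]: print(n,at_z(c,A(a),z))
# blue mould from w2: full frame, and top cam
c2=np.load("pics/w2.npy",allow_pickle=True).item()
print("blue w2",at_z(c2,(529,282),.043)); print(proj(c2,[.4821,-.3682,.043]))
print(rel([.4821,-.3682,.043]))
```

```text
seat [ 0.61748668 -0.00813242  0.051     ]
ring [ 0.61719709 -0.00803175  0.056     ]
pin [ 0.61747248 -0.00817855  0.064     ]
s1 [0.61147938 0.0402461  0.062     ]
s2 [ 0.62181314 -0.0564434   0.062     ]
blue w2 [ 0.48363751 -0.36480668  0.043     ]
[531.36596013 283.41586978]
[-3.306  8.589  4.557]
```

```bash
python3 -m jog '[{"linear":[-0.36,0.72,0],"roll":0},{"linear":[-0.36,0.72,0],"roll":0},{"linear":[-0.36,0.72,0],"roll":0},{"linear":[-0.36,0.72,0],"roll":0},{"linear":[-0.36,0.72,0],"roll":0},{"linear":[-0.36,0.72,0],"roll":0},{"linear":[-0.36,0.72,0],"roll":0},{"linear":[-0.36,0.72,0],"roll":0},{"linear":[-0.36,0.72,0],"roll":0},{"linear":[-0.36,0.72,0],"roll":0},{"linear":[-0.36,0.72,0],"roll":0},{"linear":[-0.36,0.7,0],"roll":0}]'; python3 -m jog '[{"linear":[0,0,0],"roll":0},{"linear":[0,0,0],"roll":0},{"linear":[0,0,0],"roll":0}]'
python3 - <<'E'
from h import *
c=snap("w4")
print(proj(c,[.4821,-.3682,.043]))
im=cv2.imread("pics/w4.png");cv2.imwrite("pics/c4.png",cv2.resize(im[80:260,160:400],(800,600),interpolation=cv2.INTER_CUBIC))
E
```

```text
time_s: 9.25
position: [0.4405, -0.3754, 0.225]
tool_rot: [[0.995, 0.099, -0.0], [0.099, -0.995, 0.0], [-0.0, -0.0, -1.0]]
ft_force: [0.6, -0.2, -0.2]
grip_width: 0.0855
gripper_force: 0.0
time_s: 9.5
position: [0.4416, -0.3729, 0.225]
tool_rot: [[0.995, 0.1, -0.0], [0.1, -0.995, 0.001], [-0.0, -0.001, -1.0]]
ft_force: [1.1, 0.5, -0.6]
grip_width: 0.0854
gripper_force: 0.0
[279.0108496  145.94808361]
```

View pics/c4.png

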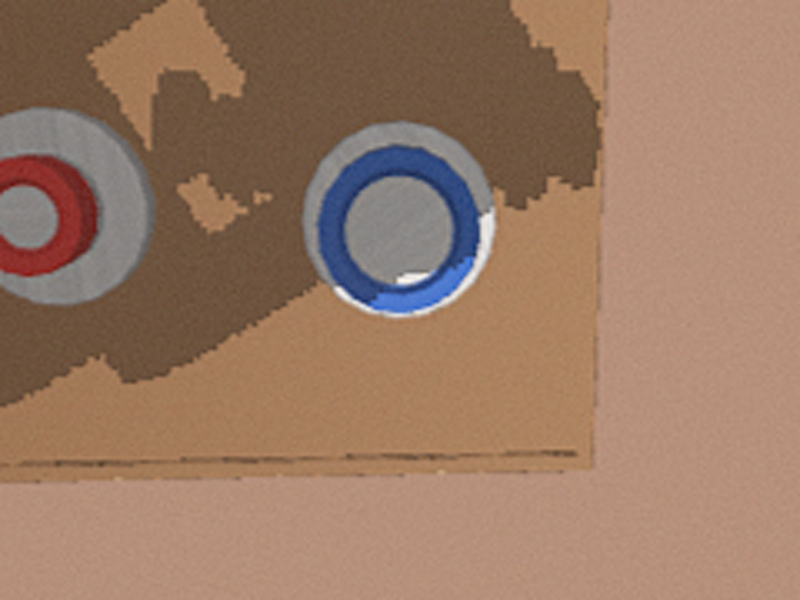

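The foot circle is centred at (399,220) and the blue top at (399,228.5).

Run:
```python
from h import *
c=np.load("pics/w4.npy",allow_pickle=True).item()
A=lambda a:(np.array(a)+.5)/(800/240)-.5+np.array((160,80))
f=at_z(c,A((399,220)),.017);t=at_z(c,A((399,228.5)),.043);print(f,t)
m=(f+t)/2;m[2]=.021;print(m,rel(m))
```

```text
[ 0.47964669 -0.36872527  0.017     ] [ 0.47989989 -0.36876303  0.043     ]
[ 0.47977329 -0.36874415  0.021     ] [0.95  0.01  5.105]
```

```bash
python3 -m jog '[{"linear":[0.5,0,0],"roll":0},{"linear":[0.45,0.01,0],"roll":0},{"linear":[0,0,0.7],"roll":0},{"linear":[0,0,0.8],"roll":0},{"linear":[0,0,0.8],"roll":0},{"linear":[0,0,0.8],"roll":0},{"linear":[0,0,0.8],"roll":0},{"linear":[0,0,0.7],"roll":0},{"linear":[0,0,0.4],"roll":0},{"linear":[0,0,0.17],"roll":0},{"linear":[0,0,0],"roll":0},{"linear":[0,0,0],"roll":0}]'
python3 - <<'E'
from h import *
print(rel([.4798,-.3687,.018]))
E
```

```text
time_s: 10.55
position: [0.4803, -0.3692, 0.0195]
tool_rot: [[0.995, 0.101, 0.001], [0.101, -0.995, -0.001], [0.001, 0.001, -1.0]]
ft_force: [0.9, -0.2, -0.9]
grip_width: 0.0854
gripper_force: 0.0
[-0.011 -0.013  0.036]
```

```bash
python3 -m jog '[{"linear":[0,0,0.03],"roll":0},{"linear":[0,0,0],"roll":0},{"linear":[0,0,0],"roll":0},{"linear":[0,0,0],"roll":0},{"linear":[0,0,0],"roll":0},{"linear":[0,0,0],"roll":0},{"linear":[0,0,0],"roll":0},{"linear":[0,0,0],"roll":0}]' -1 70; python3 -m jog '[{"linear":[0,0,-0.2],"roll":0},{"linear":[0,0,-0.4],"roll":0},{"linear":[0,0,-0.6],"roll":0},{"linear":[0,0,-0.6],"roll":0},{"linear":[0,0,-0.6],"roll":0},{"linear":[0,0,-0.4],"roll":0},{"linear":[0,0,-0.2],"roll":0},{"linear":[0,0,0],"roll":0},{"linear":[0,0,0],"roll":0}]'
python3 - <<'E'
from h import *
print(rel([.6174,-.008,.018]))
E
```

```text
time_s: 11.22
position: [0.48, -0.3696, 0.0187]
tool_rot: [[0.995, 0.101, 0.001], [0.101, -0.995, -0.001], [0.001, 0.001, -1.0]]
ft_force: [-0.3, 1.3, 5.3]
grip_width: 0.0484
gripper_force: 72.2
time_s: 11.97
position: [0.4793, -0.369, 0.1368]
tool_rot: [[0.995, 0.101, -0.001], [0.101, -0.995, 0.001], [-0.001, -0.001, -1.0]]
ft_force: [-0.4, -0.2, -4.2]
grip_width: 0.0478
gripper_force: 72.7
[ 4.344 -8.631  2.974]
```

```bash
python3 -m jog '[{"linear":[0.36,-0.72,0],"roll":0},{"linear":[0.36,-0.72,0],"roll":0},{"linear":[0.36,-0.72,0],"roll":0},{"linear":[0.36,-0.72,0],"roll":0},{"linear":[0.36,-0.72,0],"roll":0},{"linear":[0.36,-0.72,0],"roll":0},{"linear":[0.36,-0.72,0],"roll":0},{"linear":[0.36,-0.72,0],"roll":0},{"linear":[0.36,-0.72,0],"roll":0},{"linear":[0.36,-0.72,0],"roll":0},{"linear":[0.36,-0.72,0],"roll":0},{"linear":[0.36,-0.7,0],"roll":0}]'; python3 -m jog '[{"linear":[0,0,0],"roll":0},{"linear":[0,0,0],"roll":0},{"linear":[0,0,0],"roll":0}]'
python3 - <<'E'
from h import *
print(rel([.6174,-.008,.0817]))
E
```

```text
time_s: 12.97
position: [0.6165, -0.0071, 0.1355]
tool_rot: [[0.995, 0.101, -0.003], [0.101, -0.995, 0.001], [-0.003, -0.001, -1.0]]
ft_force: [0.5, -0.4, -2.8]
grip_width: 0.0481
gripper_force: 72.9
time_s: 13.22
position: [0.6162, -0.0091, 0.136]
tool_rot: [[0.995, 0.101, -0.003], [0.101, -0.995, 0.0], [-0.003, -0.0, -1.0]]
ft_force: [-0.5, 0.2, -2.0]
grip_width: 0.0476
gripper_force: 73.1
[ 0.035 -0.023  1.357]
```

```bash
python3 -m jog '[{"linear":[0.03,-0.02,0.2],"roll":0},{"linear":[0,0,0.4],"roll":0},{"linear":[0,0,0.4],"roll":0},{"linear":[0,0,0.2],"roll":0},{"linear":[0,0,0.05],"roll":0},{"linear":[0,0,0],"roll":0},{"linear":[0,0,0],"roll":0}]'; python3 -m jog '[{"linear":[0,0,0.05],"roll":0},{"linear":[0,0,0.05],"roll":0},{"linear":[0,0,0.05],"roll":0},{"linear":[0,0,0],"roll":0}]';  python3 -m jog '[{"linear":[0,0,0.05],"roll":0},{"linear":[0,0,0.05],"roll":0},{"linear":[0,0,0],"roll":0}]'
```

```text
time_s: 13.8
position: [0.6183, -0.0084, 0.0879]
tool_rot: [[0.995, 0.1, 0.001], [0.1, -0.995, -0.0], [0.001, 0.0, -1.0]]
ft_force: [0.0, -0.1, -1.8]
grip_width: 0.0477
gripper_force: 73.1
time_s: 14.13
position: [0.6178, -0.0079, 0.0811]
tool_rot: [[0.995, 0.101, -0.0], [0.101, -0.995, 0.0], [-0.0, -0.0, -1.0]]
ft_force: [-0.2, 0.3, -2.9]
grip_width: 0.048
gripper_force: 73.1
time_s: 14.38
position: [0.6178, -0.0079, 0.0769]
tool_rot: [[0.995, 0.101, -0.001], [0.101, -0.995, 0.0], [-0.001, -0.0, -1.0]]
ft_force: [0.4, -0.5, -3.2]
grip_width: 0.048
gripper_force: 73.1
```

No contact force, and the underside is at about 0.061, below the pin top, so the bore has taken the pin. I continue down.

```bash
python3 -m jog '[{"linear":[0,0,0.05],"roll":0},{"linear":[0,0,0.05],"roll":0},{"linear":[0,0,0],"roll":0}]';  python3 -m jog '[{"linear":[0,0,0.05],"roll":0},{"linear":[0,0,0.05],"roll":0},{"linear":[0,0,0],"roll":0}]';python3 -m jog '[{"linear":[0,0,0.05],"roll":0},{"linear":[0,0,0.05],"roll":0},{"linear":[0,0,0],"roll":0}]'
```

```text
time_s: 14.63
position: [0.6178, -0.0079, 0.0729]
tool_rot: [[0.995, 0.101, -0.001], [0.101, -0.995, 0.0], [-0.001, -0.0, -1.0]]
ft_force: [-0.1, -0.2, -2.7]
grip_width: 0.0481
gripper_force: 73.1
time_s: 14.88
position: [0.6181, -0.008, 0.0698]
tool_rot: [[0.995, 0.101, 0.001], [0.101, -0.995, -0.0], [0.001, 0.0, -1.0]]
ft_force: [-2.2, 0.8, 5.3]
grip_width: 0.048
gripper_force: 73.5
time_s: 15.13
position: [0.6182, -0.0079, 0.0668]
tool_rot: [[0.995, 0.101, 0.001], [0.101, -0.995, -0.0], [0.001, 0.0, -1.0]]
ft_force: [-4.1, 0.8, 9.9]
grip_width: 0.0478
gripper_force: 74.9
```

```bash
python3 -m jog '[{"linear":[0,0,0.05],"roll":0},{"linear":[0,0,0.05],"roll":0},{"linear":[0,0,0],"roll":0},{"linear":[0,0,0],"roll":0}]';python3 -m jog '[{"linear":[0,0,0.05],"roll":0},{"linear":[0,0,0],"roll":0},{"linear":[0,0,0],"roll":0}]'; python3 -c "
from rig import env;print(env.observe()['wrist_torque'])"
```

```text
time_s: 15.47
position: [0.6183, -0.0079, 0.0666]
tool_rot: [[0.995, 0.101, 0.004], [0.101, -0.995, -0.001], [0.004, 0.002, -1.0]]
ft_force: [-16.7, 1.1, 37.0]
grip_width: 0.048
gripper_force: 77.7
time_s: 15.72
position: [0.6183, -0.008, 0.0665]
tool_rot: [[0.995, 0.101, 0.005], [0.101, -0.995, -0.002], [0.005, 0.002, -1.0]]
ft_force: [-21.7, 1.4, 52.1]
grip_width: 0.0478
gripper_force: 79.2
[ 0.59684965  3.53698631 -0.04129966]
```

```bash
python3 -m jog '[{"linear":[-0.04,0,-0.06],"roll":0},{"linear":[0,0,0],"roll":0},{"linear":[0,0,0],"roll":0},{"linear":[0,0,0],"roll":0}]'
python3 - <<'E'
from h import *
c=snap("w5")
cv2.imwrite("pics/s5.png",optics.get_image("scene")[:,:,::-1]); cs=optics.calibration("scene")
t=optics.get_image("top")[:,:,::-1]
a=cv2.resize(cv2.imread("pics/w5.png")[0:420,0:560],(440,330))
u,v=map(int,proj(cs,[.618,-.01,.07])); s=cv2.resize(cv2.imread("pics/s5.png")[max(v-60,0):v+60,u-80:u+80],(360,270),interpolation=cv2.INTER_CUBIC)
T=cv2.resize(t[100:300,100:480],(513,270))
canvas=np.zeros((600,800,3),np.uint8);canvas[:330,:440]=a;canvas[:270,440:]=s;canvas[330:600,:513]=T
cv2.imwrite("pics/f.png",canvas);print(env.observe()["wrist_torque"])
E
```

```text
time_s: 16.05
position: [0.6182, -0.008, 0.0666]
tool_rot: [[0.995, 0.101, 0.008], [0.101, -0.995, -0.001], [0.007, 0.002, -1.0]]
ft_force: [-7.3, 3.0, 31.1]
grip_width: 0.0481
gripper_force: 76.7
[ 0.64752804  1.19158431 -0.03052796]
```

View pics/f.png

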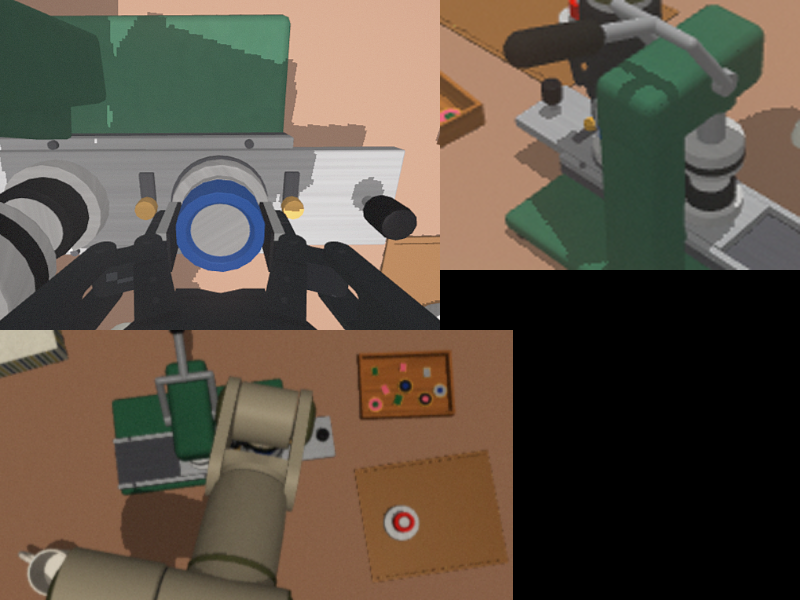

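The mould sits concentric and down on the seat between the screws, the knob is still fully out, and the red mould and tray are untouched. The tool is tilted about 0.5°, so I'll ease the push a little to flatten it.

```bash
python3 -m jog '[{"linear":[0.02,0,-0.02],"roll":0},{"linear":[0,0,0],"roll":0},{"linear":[0,0,0],"roll":0},{"linear":[0,0,0],"roll":0},{"linear":[0,0,0],"roll":0},{"linear":[0,0,0],"roll":0}]'
```

```text
time_s: 16.7
position: [0.6182, -0.008, 0.0666]
tool_rot: [[0.995, 0.101, 0.005], [0.101, -0.995, -0.001], [0.005, 0.001, -1.0]]
ft_force: [-8.4, 1.9, 27.0]
grip_width: 0.0478
gripper_force: 76.2
```

```bash
python3 -c "
from rig import env;print(env.close_job())"
```

```text
the job is handed in; nothing more can be done
None
```

I pulled the slide to its end stop and fitted the blue mould on the pin; the gripper is still holding it down on the seat with about 27 N (tool tilt about 0.3°). The red mould and tray look undisturbed, but the arm hid the mouse and part of the mug in my last picture. I handed the job in after about 17 s; it returned no verdict.

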